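Wedge the battery test bay's gate shut

ROBOT

A 6-joint arm with a two-finger parallel gripper is mounted at the origin on the work surface. World frame = base frame: x ahead of the robot, y to its left, z up, the work surface at z = 0. Lengths are in m, angles in rad, forces in N, time in s.
With the tool pointing down it reaches from about 0.3 to 0.75 m from the base axis. Payload 8.5 kg.
Tool frame: the origin (TCP) lies at the very end of the fingers, on their centre line; the grasp point (between the pads) lies 19 mm behind it (bot.grasp_offset is the distance from the TCP to the grasp point, in m); z points along the fingers, y is the line along which they close (so a half turn about z gives the same grasp; the last joint's range is limited). The gripper opens to 88 mm and grips with 3 to 60 N. Pads are 18 mm wide; open, the fingers measure 123 mm over their backs; the gripper's body (75 mm by 187 mm) begins 45 mm behind the grasp point.
Start: joints at [0.975, 0.381, 1.297, -0, 1.464, -0.215], TCP at [0.204, 0.511, 0.239] pointing down, gripper open.
Joint ranges: [-3.11, 3.11], [-0.89, 2.33], [0.22, 2.48], [-1.42, 4.56], [0.17, 2.85], [-2.88, 2.88]. Speed limits (rad/s): [2.39, 2.39, 3.14, 3.14, 3.14, 3.14].

INTERFACE

Orientations are given as a unit quaternion [w, x, y, z].
In Python, from bench import bot gives the robot as it stands.
- The arm moves only by the tool drive_tool, never from a script. Its argument "targets" is a list of rows, each a list of 5 numbers: the opening, from -1 (shut) to 1 (fully open), then the shift along the world's x, y, z in m, then the turn about the world's z in rad. In form: [[grip, x, y, z, spin], ...]. A call has 1 to 20 rows; each row shifts and turns the commanded pose from where the row before left it; what a row does not reach is not made up. A row lasts 1/12 s, in which the tool goes at most 41.7 mm and 7.16 degrees, less where a joint would pass 70% of its speed; a pose out of reach is approached as far as the arm can. A call with a gripper value outside its range is refused whole. The fingers move at their own pace and stop on an object; "squeeze" is the grip in N (left out, the last holds). Time passes only in rows, so rows that do not move let the fingers close. It gives the time, the measured TCP pose, the force, the opening and the grip force at its end, in the units of the state.
- bot.get_obs(): the state, without advancing time (a new reading comes with each control period).
- bot.camera(name): name is "scene" or "side" or "wrist"; returns a dict with "img" (480x640x3 uint8, red, green, blue), "fovy" (degrees; the focal length in pixels is half the picture's height over the tangent of half this angle, whatever the lens; pixels are square), "cx", "cy" (the principal point, pixels), "dist_coeffs" ([k1, k2, p1, p2, k3] as OpenCV has them; the pictures are not rectified), "eye" and "rotation" of the camera in the world. Camera axes: x right, y up, looking along -z (the intrinsics and any distortion apply to the point x, -y, -z); pixel columns grow to the right and rows downward; lengths in m; the calibration is good to about 2 mm. A picture is of the moment at which its call begins. There is no depth.
- bot.job_done(): hands the job in; it is judged then, once.
The state is a dict: "clock": time; "joint_pos": joint angles; "joint_vel": joint speeds; "joint_efforts": joint torques, N m; "ee_pos": TCP position; "tool_rot": TCP orientation; "force": force on the tool from outside, world axes, zero at the start; "ft_torque": the same for the moment, N m; "grip_width": finger opening in m; "finger_force": force on a finger pad.
Only numpy, scipy, OpenCV 4.12 (cv2) and the standard library are available. Lean on these libraries where they do the work, as an engineer would, in place of code of your own. Each camera call takes 0.05 s, during which the arm holds its last target. There are 200 camera calls.

TASK

The latch of the battery test bay is missing and its gate springs open. Take the tapered wooden wedge and drive it, thin end first and flat on the bench, under the free half of the gate (away from the hinge) until the gate is fully shut and the wedge is jammed tight under it: a firm push of 15 to 20 N, not a ramming blow. Let go of the wedge so that it holds the gate by itself, and leave the other things on the bench where they are.

Things in the scene. Friction and masses are not known exactly. Their poses are not given: they have to be found in the camera images.
- bay: Test bay fixed to the bench, 348 mm wide, 225 deep, 185 high: aluminium posts, clear screens, blue packs on a plinth from 129 mm behind the origin (bare bench before it). Origin: middle of its front, at bench height; +x into the bay, away from the robot, +y along the front to the gate's free end. Shut, the gate is centred on x = -6 mm, y -150 to 150, top z about 168.
- gate (a joint): Angle of the framed clear gate, 300 mm wide, 12 mm thick, about its upright hinge at x = -6, y = -150 mm of the bay: 0 is shut against a rigid stop, 0.36 rad fully open, the free (+y) end swinging towards the robot. A spring drives it open against a stiff hinge (about 1 N at the free half when shut); it does not stay shut by itself.
- sweep (a joint): How far the sweep is pushed up (m), 0 to 0.012. The sweep is a black rubber bar, 280 mm long, 16 mm thick, along the gate's lower edge, rounded below (6 mm radius); it slides up in the gate against a spring: 3 N to start, then 1.6 N per mm. Its lower side hangs 10 to 16 mm above the bench, differently each time, and no reading tells: feel for it.
- wedge: Plain brown wooden wedge, 180 x 40 mm, about 90 g, lying flat. Origin: centre of its underside; thin end (nose, 4 mm high) at +x, thick end (tail) at -x. The top is level, 30 mm high, over the 50 mm next to the tail, then slopes straight to the nose over 130 mm (1 in 5). Driven under the shut gate it needs 1.2 to 1.8 N of push per N of squeeze; friction keeps it there when let go.
- packer: Look-alike of the same wood, not to be used: a plain bar 180 x 40 x 30 mm, the same height all along. Origin: centre of its underside.
- spare_pack: Bystander: pack of three blue cells in black holders, 64 x 76 x 23 mm. Origin: centre of its underside.
- cutters: Bystander: side cutters with green handles, 160 mm long, 17 mm high. Origin near the middle, on the bench.
- board: Bystander: green circuit board 90 x 60 mm, 18 mm high. Origin: centre of its underside.
- cell_box: Bystander: cardboard box full of upright blue cells, 150 x 110 x 56 mm. Origin: centre of its underside.
There are look-alikes about, which are no part of the job. What is shaped like the wedge but black or pink is not meant.

How it is judged:
On the way:
1. the gate is shut with the wedge's thin end under its free half (value of joint gate below 0.03 rad and x of wedge in the frame of bay above -0.09 m and y of wedge in the frame of bay above 0 m), for 0.1 s.
At the end, for the whole second after the job is handed in: The gate is shut (within 0.03 rad), the wedge lies flat and still with its thin end under the gate and its middle within the free half of the bay's width, its squeeze lifting the gate's sweep by more than 2 mm, and nothing else holds it (all of step 1 and value of joint sweep above 0.002 m and angle between wedge's own z axis and vertical below 0.1 rad and linear speed of wedge below 0.01 m/s); the robot touches nothing.
It fails at once if the wedge is rammed in: the sweep is lifted by more than 11.5 mm, against its stop (value of joint sweep above 0.0115 m).
It fails at once if another thing on the bench is displaced by more than 40 mm (distance of any of packer, spare_pack, cutters, board, cell_box from where it was at the start of the episode above 0.04 m).
It also fails if it takes over 64 s, if anything falls off the work surface, if the arm or the gripper's body presses on something with over 40 N, if the wrist force passes 120 N, or if a joint passes its speed limit or range.

## Working session

There is one attempt and no reset: what is moved stays moved. The work goes in short steps, Python scripts to look and compute and a tool call to move; the robot and the scene stay as the last step left them, time stands still between calls to the robot, and variables do not carry over. Pictures are saved under pics/ and viewed, at most 10 in all, crops included, and the job is handed in when it is done.

Besides the shell and the picture viewer there is one more tool, called after "Emit:" as name([rows], argument=value, ...), one row to a line, values as JSON. drive_tool: Moves the arm, as the interface text tells. Its arguments: {"type":"object","properties":{"targets":{"type":"array","items":{"type":"array","items":{"type":"number"}}},"squeeze":{"type":"number"}},"required":["targets"]}

```bash
mkdir -p pics; cat > h.py <<'E'
import numpy as np, cv2
from bench import bot
def K(c):
    f=240/np.tan(np.radians(c["fovy"])/2)
    return np.array([[f,0,c["cx"]],[0,f,c["cy"]],[0,0,1.]])
def ray(c,px,z):
    p=cv2.undistortPoints(np.array(px,float).reshape(-1,1,2),K(c),np.array(c["dist_coeffs"],float)).reshape(-1,2)
    d=np.c_[p[:,0],-p[:,1],-np.ones(len(p))]@np.array(c["rotation"]).T
    e=np.array(c["eye"]); return e+d*((z-e[2])/d[:,2])[:,None]
def proj(c,P):
    q=(np.array(P,float).reshape(-1,3)-c["eye"])@np.array(c["rotation"])
    q=q*[1,-1,-1]
    return cv2.projectPoints(q,np.zeros(3),np.zeros(3),K(c),np.array(c["dist_coeffs"],float))[0].reshape(-1,2)
def save(c,n): cv2.imwrite("pics/"+n,c["img"][:,:,::-1])
E
python3 - <<'E'
from h import *
for n in("scene","side"):
    c=bot.camera(n); save(c,n+"0.png"); print(n,c["eye"],c["fovy"],c["dist_coeffs"]); print(np.round(c["rotation"],2))
o=bot.get_obs();print(o["clock"],o["ee_pos"],o["tool_rot"],o["force"])
E
```

```text
scene [1.34097604 0.31502362 0.7719143 ] 53.876011568500864 [-0.11958872  0.          0.          0.          0.        ]
[0.51 0.25 0.35 0.74]
side [-0.56651346  0.07488456  1.23366708] 45.452327109789586 [-0.18256708  0.          0.          0.          0.        ]
[-0.66 -0.24  0.25  0.67]
0.1 [0.20427978 0.51039721 0.23821733] [-2.45964922e-04  1.89251838e-01  9.81928376e-01 -5.87356812e-04] [ 0.19945223 -0.37334877  0.02026497]
```

View pics/scene0.png

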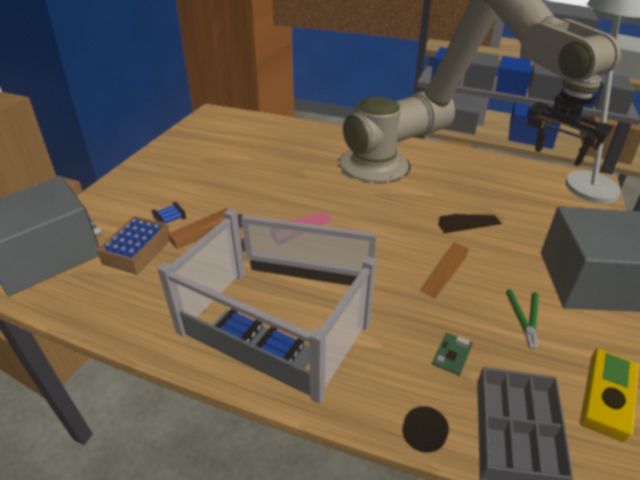

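View pics/side0.png

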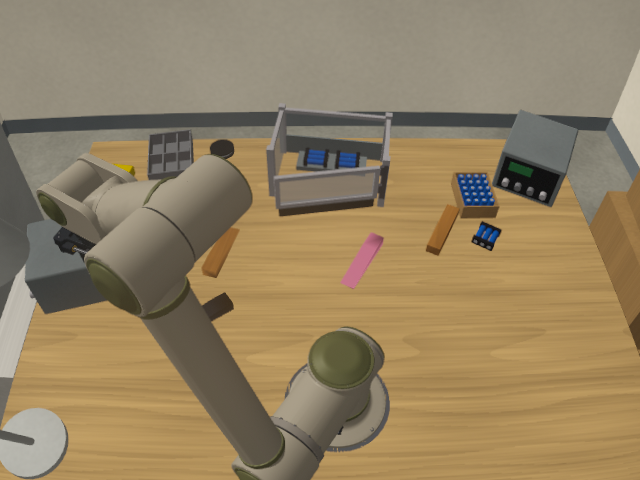

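The scene picture shows the bay at about (270,300) with the gate towards the robot. There are two brown candidates: A at scene (445,270) / side (222,252), and B at scene (200,228) / side (442,230). The pink (300,228) and black (470,222) ones are decoys. Next I'll enlarge both brown ones and measure.

```bash
cat >> h.py <<'E'
from scipy.spatial.transform import Rotation as R
_cam=bot.camera
class B2: pass
def cam(n):
    c=dict(_cam(n)); q=c["rotation"]
    if np.size(q)==4: c["rotation"]=R.from_quat(np.roll(q,-1)).as_matrix()
    return c
E
python3 - <<'E'
from h import *
s=cam("scene"); d=cam("side")
cr=[(s,(400,225,500,310)),(s,(150,195,250,280)),(d,(180,210,280,295)),(d,(395,190,495,275))]
t=[cv2.resize(c["img"][b:e,a:f],(400,300),interpolation=cv2.INTER_CUBIC) for c,(a,b,f,e) in cr]
save({"img":np.vstack([np.hstack(t[:2]),np.hstack(t[2:])])},"crop.png")
def ms(c,n):
    hsv=cv2.cvtColor(c["img"],cv2.COLOR_RGB2HSV)
    for nm,lo,hi in(("brown",(5,140,40),(16,255,190)),("pink",(160,60,80),(179,255,255))):
        m=cv2.morphologyEx(cv2.inRange(hsv,lo,hi),cv2.MORPH_OPEN,np.ones((3,3)))
        for k in cv2.findContours(m,0,1)[0]:
            if 150<cv2.contourArea(k)<4000:
                a=cv2.approxPolyDP(k,2.5,True).reshape(-1,2)
                print(n,nm,cv2.contourArea(k),a.tolist()); print(np.round(ray(c,a,0)[:,:2],3).tolist(), np.round(ray(c,a,.03)[:,:2],3).tolist())
ms(s,"scene");ms(d,"side")
# bay rough: corners from scene post tops & side
for px,z in(((275,207),0),((388,200),0)): print("bayside",ray(d,[px],z))
print("base chk", proj(s,[[0,0,0]]),proj(d,[[0,0,0]]))
E
```

```text
scene brown 1096.0 [[467, 248], [452, 243], [420, 291], [435, 297], [466, 257]]
[[0.338, 0.346], [0.331, 0.305], [0.537, 0.261], [0.544, 0.297], [0.375, 0.347]] [[0.377, 0.344], [0.371, 0.306], [0.568, 0.263], [0.575, 0.298], [0.413, 0.346]]
scene brown 797.5 [[222, 210], [170, 232], [170, 238], [176, 247], [190, 243], [222, 219]]
[[0.414, -0.331], [0.553, -0.412], [0.575, -0.396], [0.601, -0.36], [0.574, -0.334], [0.452, -0.309]] [[0.45, -0.306], [0.584, -0.383], [0.605, -0.369], [0.63, -0.333], [0.604, -0.309], [0.486, -0.285]]
scene pink 234.0 [[329, 217], [320, 213], [296, 219], [296, 222], [320, 225]]
[[0.338, -0.035], [0.329, -0.065], [0.379, -0.117], [0.392, -0.112], [0.381, -0.045]] [[0.377, -0.021], [0.368, -0.05], [0.417, -0.1], [0.429, -0.095], [0.419, -0.031]]
side brown 750.0 [[237, 229], [230, 228], [216, 242], [202, 266], [203, 274], [216, 277]]
[[0.535, 0.264], [0.539, 0.285], [0.486, 0.321], [0.4, 0.352], [0.373, 0.346], [0.362, 0.31]] [[0.508, 0.26], [0.512, 0.28], [0.461, 0.315], [0.377, 0.345], [0.35, 0.34], [0.34, 0.304]]
side brown 682.5 [[458, 207], [446, 206], [427, 244], [427, 251], [439, 253]]
[[0.618, -0.397], [0.623, -0.36], [0.473, -0.279], [0.447, -0.275], [0.439, -0.308]] [[0.589, -0.385], [0.594, -0.349], [0.447, -0.27], [0.422, -0.266], [0.415, -0.299]]
side pink 823.5 [[381, 237], [369, 235], [342, 283], [351, 287], [355, 285], [381, 245]]
[[0.5, -0.149], [0.508, -0.115], [0.339, -0.029], [0.325, -0.052], [0.332, -0.063], [0.47, -0.146]] [[0.474, -0.144], [0.482, -0.111], [0.317, -0.027], [0.304, -0.049], [0.31, -0.06], [0.445, -0.141]]
bayside [[0.62190097 0.15677621 0.        ]]
bayside [[ 0.64850328 -0.18484328  0.        ]]
base chk [[373.67980138 163.01821844]] [[336.49873536 400.82474852]]
```

View pics/crop.png

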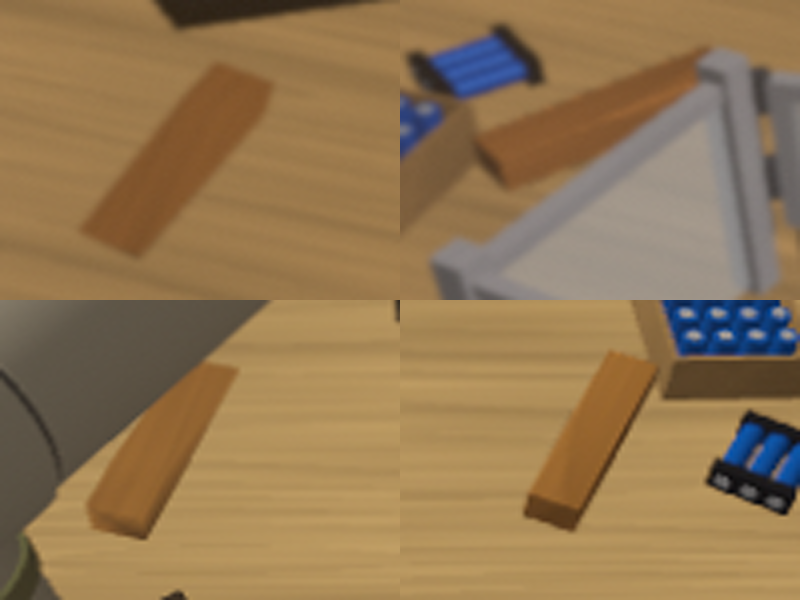

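A (top-left/bottom-left crops) slopes down to a thin nose at its far end, so it is the wedge. B shows a full 30 mm end face and constant height, so it is the packer. The wedge's nose is near (0.541,0.279) and its tail near (0.367,0.328), a length of 0.18 as it should be. Next is the bay pose.

```bash
python3 - <<'E'
from h import *
s=cam("scene"); d=cam("side")
a=cv2.resize(s["img"][200:400,155:385],(690,600),interpolation=cv2.INTER_CUBIC)
b=cv2.resize(d["img"][95:220,255:405],(720,600),interpolation=cv2.INTER_CUBIC)
save({"img":a},"bs.png");save({"img":b},"bd.png")
E
```

```text
(no output)
```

View pics/bs.png

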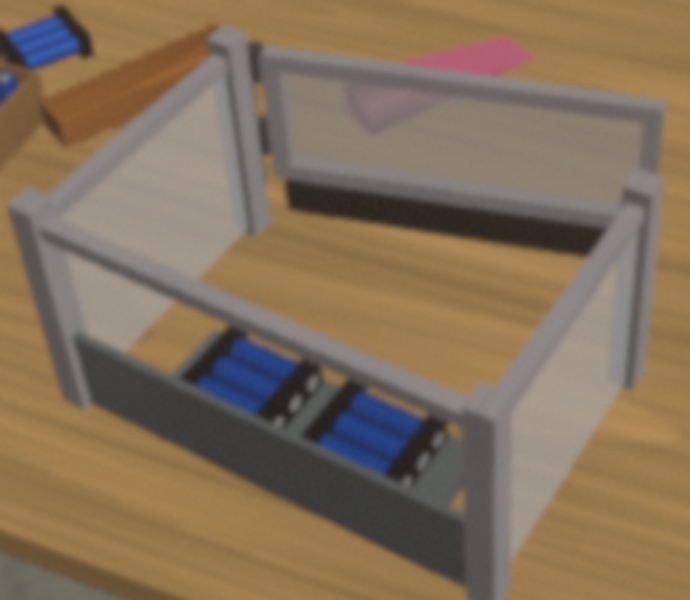

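View pics/bd.png

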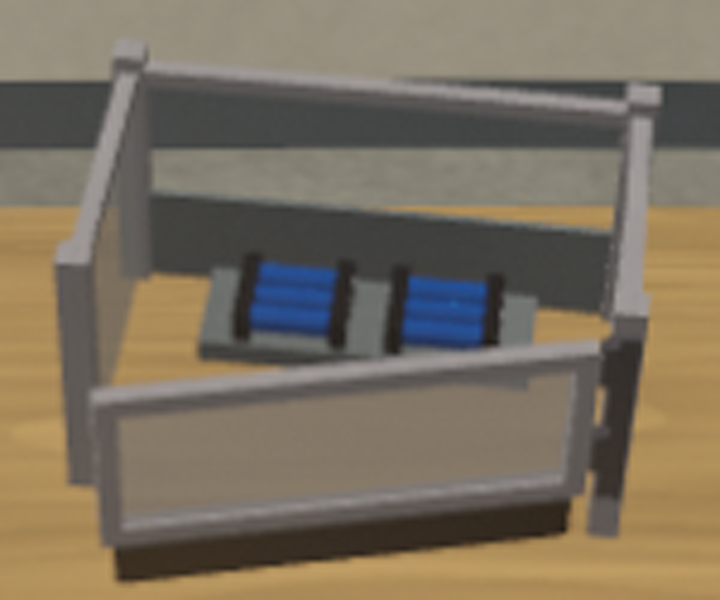

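Front post tops: scene crop (230,36) for -y and (642,184) for +y, side crop (75,255) for +y and (628,315) for -y. The gate is open towards the robot. The pink decoy lies in front of the hinge half.

```bash
python3 - <<'E'
from h import *
s=cam("scene"); d=cam("side")
S=lambda l:[(155+x/3,200+y/3) for x,y in l]
D=lambda l:[(255+x/4.8,95+y/4.8) for x,y in l]
ts=ray(s,S([(230,36),(642,184),(28,205),(485,403)]),.185)
td=ray(d,D([(628,315),(75,255),(645,95),(130,53)]),.185)
print("tops f-,f+,r-,r+\n",np.round(ts[:,:2],3).tolist(),"\n",np.round(td[:,:2],3).tolist())
print("side bottom front corners f-(in,out) f+(in,out)",np.round(ray(d,D([(590,532),(617,535),(95,485),(68,483)]),0)[:,:2],3).tolist())
print("scene bottom f-,f+", np.round(ray(s,S([(248,232),(268,230),(627,385),(645,385)]),0)[:,:2],3).tolist())
print("rear bottom r- r+", np.round(ray(s,S([(65,403),(88,404)]),0)[:,:2],3).tolist())
m=(ts+td)/2
for a,b in((0,1),(2,3),(0,2),(1,3)): print(np.linalg.norm((m[b]-m[a])[:2]),np.arctan2(*(m[b]-m[a])[1::-1]))
E
```

```text
tops f-,f+,r-,r+
 [[0.635, -0.153], [0.685, 0.167], [0.839, -0.183], [0.884, 0.138]] 
 [[0.619, -0.156], [0.674, 0.163], [0.828, -0.189], [0.872, 0.135]]
side bottom front corners f-(in,out) f+(in,out) [[0.624, -0.152], [0.621, -0.168], [0.668, 0.159], [0.67, 0.176]]
scene bottom f-,f+ [[0.644, -0.156], [0.637, -0.142], [0.689, 0.171], [0.685, 0.183]]
rear bottom r- r+ [[0.847, -0.193], [0.841, -0.177]]
0.323903351317222 1.4089821716167712
0.3256311166064516 1.4339468236118116
0.2089061388851529 -0.15182874104928012
0.2008016189033538 -0.14332581054216204
```

Emit:
drive_tool([
  [1, 0.023, -0.0235, 0, 0.013],
  [1, 0.023, -0.0235, 0, 0.013],
  [1, 0.023, -0.0235, 0, 0.013],
  [1, 0.023, -0.0235, -0.018, 0.013],
  [1, 0.023, -0.0235, -0.018, 0.013],
  [1, 0.023, -0.0235, -0.018, 0.013],
  [1, 0.022, -0.0235, -0.018, 0.013],
  [1, 0.022, -0.0235, -0.018, 0.011],
  [1, 0, 0, -0.01, 0],
  [1, 0, 0, 0, 0],
  [1, 0, 0, 0, 0],
])

```text
clock: 1.32
ee_pos: [0.3863, 0.3226, 0.1388]
tool_rot: [-0.0, 0.139, 0.99, -0.0]
force: [-0.5, 0.8, 0.1]
grip_width: 0.0881
finger_force: 0.0
```

```bash
python3 - <<'E'
from h import *
c=cam("wrist"); save(c,"w1.png"); o=bot.get_obs(); print(o["clock"],o["ee_pos"],o["force"])
hsv=cv2.cvtColor(c["img"],cv2.COLOR_RGB2HSV)
m=cv2.morphologyEx(cv2.inRange(hsv,(5,140,40),(16,255,190)),cv2.MORPH_OPEN,np.ones((5,5)))
k=max(cv2.findContours(m,0,1)[0],key=cv2.contourArea); a=cv2.approxPolyDP(k,5,True).reshape(-1,2)
print(a.tolist(),np.round(ray(c,a,0)[:,:2],3).tolist(),np.round(ray(c,a,.03)[:,:2],3).tolist())
E
```

```text
1.3667 [0.38626436 0.3230755  0.13933161] [-0.50631661  0.2651709   0.32880597]
[[294, 201], [295, 378], [343, 378], [347, 201]] [[0.361, 0.309], [0.503, 0.267], [0.514, 0.305], [0.371, 0.346]] [[0.356, 0.313], [0.483, 0.275], [0.493, 0.309], [0.365, 0.346]]
```

View pics/w1.png

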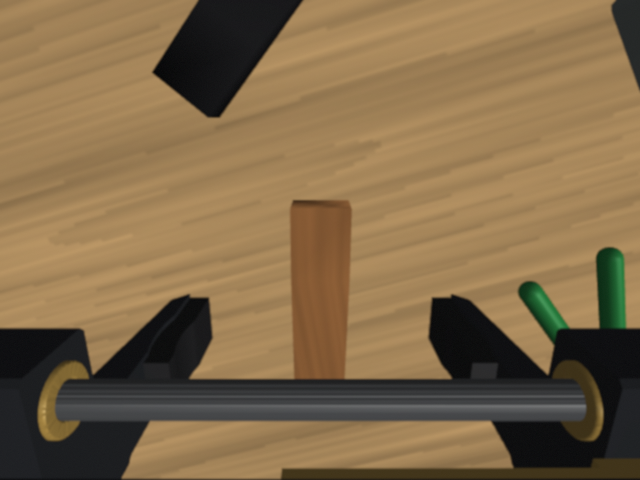

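The tail edge at (294–347,201) maps to (0.366,0.328), which matches. The wedge is centred between the fingers, and the cutters and black decoy are clear. Descending and gripping.

Emit:
drive_tool([
  [1, 0, 0, -0.03, 0],
  [1, 0, 0, -0.03, 0],
  [1, 0, 0, -0.03, 0],
  [1, 0, 0, -0.025, 0],
  [1, 0, 0, -0.012, 0],
  [1, 0, 0, -0.006, 0],
  [1, 0, 0, 0, 0],
  [-1, 0, 0, 0, 0],
  [-1, 0, 0, 0, 0],
  [-1, 0, 0, 0, 0],
  [-1, 0, 0, 0, 0],
  [-1, 0, 0, 0, 0],
  [-1, 0, 0, 0, 0],
  [-1, 0, 0, 0, 0],
  [-1, 0, 0, 0, 0],
  [-1, 0, 0, 0, 0],
], squeeze=50)

```text
clock: 2.7
ee_pos: [0.3865, 0.3226, 0.0058]
tool_rot: [0.0, 0.139, 0.99, 0.0]
force: [-0.5, 0.5, 1.2]
grip_width: 0.0395
finger_force: 50.0
```

Emit:
drive_tool([
  [-1, 0, 0, 0.012, 0],
  [-1, -0.0037, -0.0192, 0, 0.013],
  [-1, -0.0037, -0.0192, 0, 0.013],
  [-1, -0.0037, -0.0192, 0, 0.013],
  [-1, -0.0037, -0.0192, 0, 0.013],
  [-1, -0.0037, -0.0192, 0, 0.013],
  [-1, -0.0037, -0.0192, 0, 0.013],
  [-1, -0.0037, -0.0192, 0, 0.013],
  [-1, -0.0037, -0.0192, 0, 0.013],
  [-1, -0.0037, -0.0192, 0, 0.013],
  [-1, -0.0037, -0.0192, 0, 0.013],
  [-1, 0, 0, -0.006, 0],
  [-1, 0, 0, -0.006, 0],
  [-1, 0, 0, 0, 0],
  [-1, 0, 0, 0, 0],
])

```text
clock: 3.95
ee_pos: [0.3496, 0.1311, 0.0053]
tool_rot: [-0.0, 0.074, 0.997, 0.0]
force: [-0.3, -0.1, 0.4]
grip_width: 0.0398
finger_force: 50.0
```

```bash
python3 - <<'E'
from h import *
c=cam("side"); d=cam("scene"); o=bot.get_obs(); print(o["clock"],o["ee_pos"],o["tool_rot"],o["force"])
b=cv2.resize(d["img"][180:330,230:430],(800,600),interpolation=cv2.INTER_CUBIC); save({"img":b},"p2.png")
E
```

```text
4.05 [0.34954014 0.13115769 0.00543923] [-3.66365720e-05  7.40397445e-02  9.97255290e-01  3.40134217e-05] [ 0.49206545  0.50862295 -0.31016781]
```

View pics/p2.png

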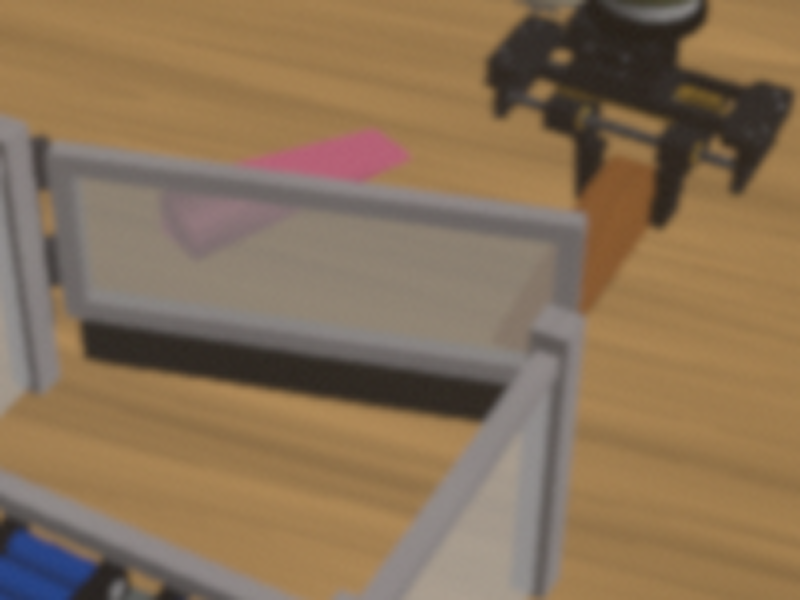

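The wedge lies flat in line with the free half, nose short of the gate (crop about (500,340)). Driving it in along the bay's x.

Emit:
drive_tool([
  [-1, 0.0099, -0.0015, 0, 0],
  [-1, 0.0099, -0.0015, 0, 0],
  [-1, 0.0099, -0.0015, 0, 0],
  [-1, 0.0099, -0.0015, 0, 0],
  [-1, 0.0099, -0.0015, 0, 0],
  [-1, 0.0099, -0.0015, 0, 0],
  [-1, 0.0049, -0.0007, 0, 0],
  [-1, 0.0049, -0.0007, 0, 0],
  [-1, 0.0049, -0.0007, 0, 0],
  [-1, 0.0049, -0.0007, 0, 0],
  [-1, 0.0049, -0.0007, 0, 0],
  [-1, 0.0049, -0.0007, 0, 0],
  [-1, 0.0049, -0.0007, 0, 0],
  [-1, 0.0049, -0.0007, 0, 0],
])

```text
clock: 5.22
ee_pos: [0.4484, 0.1159, 0.0058]
tool_rot: [-0.0, 0.074, 0.997, 0.0]
force: [0.0, -0.0, -0.3]
grip_width: 0.0396
finger_force: 50.0
```

Emit:
drive_tool([
  [-1, 0.0049, -0.0007, 0, 0],
  [-1, 0.0049, -0.0007, 0, 0],
  [-1, 0.0049, -0.0007, 0, 0],
  [-1, 0.0049, -0.0007, 0, 0],
  [-1, 0.0049, -0.0008, 0, 0],
  [-1, 0.0049, -0.0008, 0, 0],
])

```text
clock: 5.72
ee_pos: [0.4774, 0.1117, 0.0056]
tool_rot: [-0.001, 0.074, 0.997, 0.0]
force: [-2.4, 2.0, -1.4]
grip_width: 0.0396
finger_force: 50.0
```

Emit:
drive_tool([
  [-1, 0.0049, -0.0007, 0, 0],
  [-1, 0.0049, -0.0007, 0, 0],
  [-1, 0.0049, -0.0007, 0, 0],
  [-1, 0.0049, -0.0007, 0, 0],
])

```text
clock: 6.05
ee_pos: [0.4973, 0.1088, 0.0057]
tool_rot: [-0.0, 0.074, 0.997, -0.0]
force: [-3.3, 1.6, -1.1]
grip_width: 0.0399
finger_force: 50.0
```

Emit:
drive_tool([
  [-1, 0.0049, -0.0007, 0, 0],
  [-1, 0.0049, -0.0007, 0, 0],
  [-1, 0.0049, -0.0007, 0, 0],
  [-1, 0.0049, -0.0007, 0, 0],
])

```text
clock: 6.38
ee_pos: [0.517, 0.1059, 0.0057]
tool_rot: [-0.0, 0.074, 0.997, -0.0]
force: [-3.6, 1.9, -1.9]
grip_width: 0.0392
finger_force: 50.0
```

Emit:
drive_tool([
  [-1, 0.0049, -0.0007, 0, 0],
  [-1, 0.0049, -0.0007, 0, 0],
])

```text
clock: 6.55
ee_pos: [0.5268, 0.1045, 0.0057]
tool_rot: [-0.0, 0.074, 0.997, -0.0]
force: [-3.4, 0.7, -2.3]
grip_width: 0.0396
finger_force: 50.0
```

Emit:
drive_tool([
  [-1, 0.0049, -0.0007, 0, 0],
  [-1, 0.0049, -0.0007, 0, 0],
])

```text
clock: 6.72
ee_pos: [0.5361, 0.1031, 0.0056]
tool_rot: [-0.001, 0.074, 0.997, -0.0]
force: [-8.2, 0.8, -1.5]
grip_width: 0.0397
finger_force: 50.0
```

Emit:
drive_tool([
  [-1, 0.0025, -0.0004, 0, 0],
  [-1, 0.0025, -0.0004, 0, 0],
])

```text
clock: 6.88
ee_pos: [0.5402, 0.1024, 0.0053]
tool_rot: [-0.002, 0.074, 0.997, -0.0]
force: [-10.0, 0.9, 0.1]
grip_width: 0.0396
finger_force: 50.0
```

Emit:
drive_tool([
  [-1, 0.002, -0.0003, 0, 0],
  [-1, 0.002, -0.0003, 0, 0],
  [-1, 0.002, -0.0003, 0, 0],
])

```text
clock: 7.13
ee_pos: [0.545, 0.1017, 0.0053]
tool_rot: [-0.003, 0.074, 0.997, -0.0]
force: [-14.4, 1.4, 3.0]
grip_width: 0.04
finger_force: 50.0
```

Emit:
drive_tool([
  [-1, 0.002, -0.0003, 0, 0],
  [-1, 0.001, -0.0001, 0, 0],
])

```text
clock: 7.3
ee_pos: [0.5475, 0.1014, 0.0053]
tool_rot: [-0.004, 0.074, 0.997, -0.0]
force: [-16.3, 1.2, 5.2]
grip_width: 0.0395
finger_force: 50.0
```

Emit:
drive_tool([
  [-1, 0.002, -0.0003, 0, 0],
  [-1, 0.001, -0.0001, 0, 0],
  [-1, 0, 0, 0, 0],
])

```text
clock: 7.55
ee_pos: [0.5501, 0.1011, 0.0053]
tool_rot: [-0.004, 0.074, 0.997, -0.0]
force: [-17.0, 3.1, 4.8]
grip_width: 0.0401
finger_force: 50.0
```

Emit:
drive_tool([
  [0, 0, 0, 0, 0],
  [0.3, 0, 0, 0, 0],
  [0.5, 0, 0, 0, 0],
  [0.5, 0, 0, 0, 0],
  [0.5, 0, 0, 0, 0],
  [0.5, -0.005, 0, 0.015, 0],
  [0.5, -0.005, 0, 0.02, 0],
  [0.5, -0.01, 0, 0.03, 0],
  [0.5, -0.02, 0, 0.03, 0],
  [0.5, -0.03, 0, 0.03, 0],
  [0.5, -0.03, 0, 0.03, 0],
  [0.5, -0.03, 0, 0.02, 0],
  [0.5, 0, 0, 0, 0],
  [0.5, 0, 0, 0, 0],
])

```text
clock: 8.72
ee_pos: [0.4242, 0.1007, 0.1809]
tool_rot: [0.002, 0.074, 0.997, 0.0]
force: [0.4, 0.8, -0.5]
grip_width: 0.0656
finger_force: 0.0
```

```bash
python3 - <<'E'
from h import *
d=cam("scene"); w=cam("wrist"); o=bot.get_obs(); print(o["clock"],o["ee_pos"],o["force"])
b=cv2.resize(d["img"][200:350,230:430],(600,450),interpolation=cv2.INTER_CUBIC); save({"img":b},"p3.png")
hsv=cv2.cvtColor(w["img"],cv2.COLOR_RGB2HSV)
m=cv2.morphologyEx(cv2.inRange(hsv,(5,140,40),(16,255,190)),cv2.MORPH_OPEN,np.ones((5,5)))
k=max(cv2.findContours(m,0,1)[0],key=cv2.contourArea); a=cv2.approxPolyDP(k,4,True).reshape(-1,2)
P=ray(w,a,.03)[:,:2]; t=-.148; Rm=np.array([[np.cos(t),np.sin(t)],[-np.sin(t),np.cos(t)]])
print(a.tolist(),np.round((P-[.644,.006])@Rm.T,3).tolist())
E
```

```text
8.8167 [0.42501249 0.10056835 0.17931919] [ 1.17631152 -0.03918047 -0.76429268]
[[321, 327], [320, 378], [364, 378], [362, 326]] [[-0.144, 0.061], [-0.095, 0.06], [-0.095, 0.098], [-0.145, 0.095]]
```

View pics/p3.png

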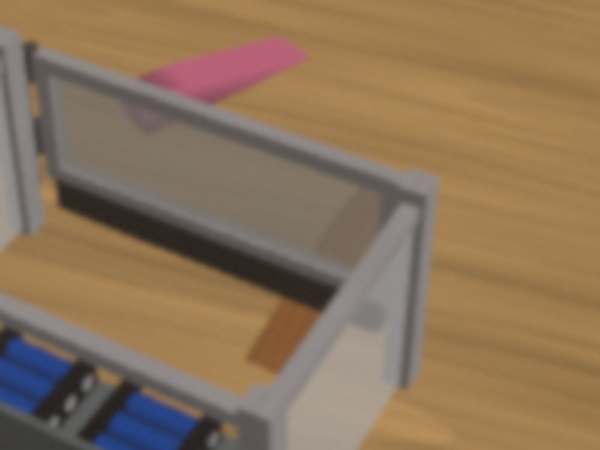

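The gate is flush with the posts. The wedge's nose shows inside the bay at crop (275,345), and its middle is at bay x about -0.054, y about 0.078. The gripper is clear, so I'm handing in.

```bash
python3 -c "
from bench import bot
print(bot.job_done())"
```

```text
the job is handed in; nothing more can be done
None
```

I drove the wedge under the free half of the gate with a final push of about 17 N and let go; the last picture shows the gate shut and the arm clear. I handed the job in at about 9 s, but the hand-in gave no verdict. I estimate the sweep lift at 3 to 4 mm, which I could not measure directly.

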